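# Sort the changeover parts beside the wire bonder

## Robot

A 6-joint arm with a two-finger parallel gripper is mounted at the origin on the work surface. World frame = base frame: x ahead of the robot, y to its left, z up, the work surface at z = 0. Lengths are in m, angles in rad, forces in N, time in s.
With the tool pointing down it reaches from about 0.35 to 0.975 m from the base axis. Payload 4.9 kg.
Tool frame: the origin (TCP) lies at the very end of the fingers, on their centre line; the grasp point (between the pads) lies 19 mm behind it; z points along the fingers, y is the line along which they close (so a half turn about z gives the same grasp; the last joint's range is limited). The gripper opens to 85 mm and grips with 20 to 120 N. Pads are 22 mm wide; open, the fingers measure 114 mm over their backs; the gripper's body (76 mm by 85 mm) begins 54 mm behind the grasp point. The pads swing forward as they close: fully open they stand 13 mm farther back than shut.
Start: joints at [1.089, 0.053, 1.613, -0, 1.476, -0.119], TCP at [0.222, 0.584, 0.231] pointing down, gripper open.
Joint ranges: [-3.01, 3.01], [-1.01, 2.22], [0.06, 2.58], [-1.02, 4.17], [0.09, 2.62], [-3.14, 3.14]. Speed limits (rad/s): [2.57, 2.57, 3.14, 3.14, 3.14, 3.14].

## Interface

Orientations are given as a rotation vector (axis times angle).
In Python, from station import get_obs, get_image, get_calibration, finish_job gives the robot as it stands.
- The arm moves only by the tool servo_tool, never from a script. Its argument "increments" is a list of rows, each a list of 5 numbers: the opening, from 0 (shut) to 1 (fully open), then the shift along the tool's x, y, z in mm, then the turn about the tool's z in degrees. In form: [[jaw, tx, ty, tz, spin], ...]. A call has 1 to 12 rows; each row shifts and turns the commanded pose from where the row before left it, along the tool's axes as they then stand; what a row does not reach is not made up. A row lasts 1/8 s, in which the tool goes at most 62.5 mm and 10.7 degrees, less where a joint would pass 70% of its speed; a pose out of reach is approached as far as the arm can. A call is refused whole if a number of a shift passes 62.5 or a number of a turn 10.7, either way. A call with a gripper value outside its range is refused whole. The fingers move at their own pace and stop on an object; "force" is the grip in N (left out, the last holds). Time passes only in rows, so rows that do not move let the fingers close. It gives the time, the measured TCP pose, the force, the opening and the grip force at its end, in the units of the state.
- get_obs(): the state, without advancing time (a new reading comes with each control period).
- get_image(name): name is "scene" or "top"; returns the picture (480x640x3 uint8, red, green, blue); there is no depth.
- get_calibration(name): a dict with "fx", "fy", "cx", "cy" (pixels), "dist_coeffs" ([k1, k2, p1, p2, k3] as OpenCV has them; the pictures are not rectified), "R" (3x3) and "t" (3): a world point X has camera coordinates R X + t. Camera axes: x right, y down, z forward; pixel columns grow to the right and rows downward; lengths in m; the calibration is good to about 2 mm. A picture is of the moment at which its call begins. get_calibration takes no time and is no camera call.
- finish_job(): hands the job in; it is judged then, once.
The state is a dict: "t": time; "q": joint angles; "dq": joint speeds; "effort": joint torques, N m; "tool_pos": TCP position; "tool_rot": TCP orientation; "contact_force": force on the tool from outside, world axes, zero at the start; "wrist_torque": the same for the moment, N m; "opening": finger opening in m; "grip_force": force on a finger pad.
Only numpy, scipy, OpenCV 4.12 (cv2) and the standard library are available. Lean on these libraries where they do the work, as an engineer would, in place of code of your own. Each camera call takes 0.05 s, during which the arm holds its last target. There are 200 camera calls.

## Task

Clear the bench after the wire bonder's changeover: put every slotted clamp bar into the long tray and every wire spool into the square bin, and stand both microscope lenses upright in the pockets of the lens rack, one in each. Never tip a lens over, and leave the bottle and the white dish where they are.

Things in the scene. Friction and masses are not known exactly. Their poses are not given: they have to be found in the camera images.
- tray: long shallow open tray of grey plastic, outside 210 x 130 x 35 mm (its x, y, z), walls and floor 5 mm; origin at the centre of its underside; fixed to the bench; for the clamp bars
- bin: square open bin of grey plastic, outside 170 x 170 x 45 mm, walls and floor 5 mm; origin at the centre of its underside; fixed to the bench; for the wire spools
- rack: aluminium lens rack, a block 80 x 170 x 30 mm (its x, y, z) with two round pockets 54 mm wide and 20 mm deep side by side along its y; origin at the centre of its underside; fixed to the bench
- rack_hole0 (a point): centre of the mouth of the rack's first pocket, on the top face 30 mm above the bench
- rack_hole1 (a point): centre of the mouth of the rack's second pocket, on the top face 30 mm above the bench
- bar1: slotted steel clamp bar lying flat, 90 x 26 x 18 mm, long along its x; origin at the centre of its underside; may be absent (None)
- bar2: slotted steel clamp bar lying flat, 90 x 26 x 18 mm, long along its x; origin at the centre of its underside; may be absent (None)
- bar3: slotted steel clamp bar lying flat, 90 x 26 x 18 mm, long along its x; origin at the centre of its underside; may be absent (None)
- spool1: wire spool standing on end, 48 mm across its aluminium flanges, wound with copper wire, 60 mm tall along its z; origin at the centre of its underside; may be absent (None)
- spool2: wire spool standing on end, 48 mm across its aluminium flanges, wound with copper wire, 60 mm tall along its z; origin at the centre of its underside; may be absent (None)
- spool3: wire spool standing on end, 48 mm across its aluminium flanges, wound with copper wire, 60 mm tall along its z; origin at the centre of its underside; may be absent (None)
- lens1: microscope lens standing upright, black round barrel 76 mm tall: 46 mm across for the lower 32 mm, 40 mm above that; z along the barrel; origin at the centre of its underside
- lens2: microscope lens standing upright, black round barrel 76 mm tall: 46 mm across for the lower 32 mm, 40 mm above that; z along the barrel; origin at the centre of its underside
- bottle: brown solvent bottle, 60 mm across, 130 mm tall, a bystander; origin at the centre of its underside
- dish: white ceramic dish, 100 mm across, 30 mm high, a bystander; origin at the centre of its underside

How it is judged:
By the outcome, as a careful person would: the job done as asked, in the order asked, and still so for the second after the job is handed in, with the robot touching nothing.
Of bar1, bar2, bar3 only 2 to 3 are there at a start; the rules pass over those that are not, and their reading is None.
Of spool1, spool2, spool3 only 2 to 3 are there at a start; the rules pass over those that are not, and their reading is None.
At some moment in a run one of bar1, bar2, bar3 may be knocked a few centimetres aside while the robot is not near it.
It also fails if it takes over 208 s, if anything falls off the work surface, if the arm or the gripper's body presses on something with over 40 N, if the wrist force passes 120 N, or if a joint passes its speed limit or range.

## Working session

There is one attempt and no reset: what is moved stays moved. The work goes in short steps, Python scripts to look and compute and a tool call to move; the robot and the scene stay as the last step left them, time stands still between calls to the robot, and variables do not carry over. Pictures are saved under pics/ and viewed, at most 14 in all, crops included, and the job is handed in when it is done.

Besides the shell and the picture viewer there is one more tool, called as name(argument=value, ...), one argument or row to a line, values as JSON. servo_tool: Moves the arm, as the interface text tells. Its arguments: {"type":"object","properties":{"increments":{"type":"array"},"force":{"type":"number"}},"required":["increments"]}

```bash
mkdir -p pics; cat > h.py <<'E'
import cv2, numpy as np
from station import *
def snap(n,f):
    im=get_image(n); cv2.imwrite('pics/'+f,cv2.cvtColor(im,cv2.COLOR_RGB2BGR)); return im
def cal(n):
    c=get_calibration(n); K=np.array([[c['fx'],0,c['cx']],[0,c['fy'],c['cy']],[0,0,1]]); return K,np.array(c['dist_coeffs'],float),np.array(c['R']),np.array(c['t'])
def ray(n,uv,z):
    K,d,R,t=cal(n); p=cv2.undistortPoints(np.array(uv,float).reshape(-1,1,2),K,d).reshape(-1,2)
    C=-R.T@t; D=np.c_[p,np.ones(len(p))]@R
    return C+D*((z-C[2])/D[:,2])[:,None]
def proj(n,X):
    K,d,R,t=cal(n); return cv2.projectPoints(np.array(X,float).reshape(-1,1,3),cv2.Rodrigues(R)[0],t,K,d)[0].reshape(-1,2)
E
python3 - <<'E'
from h import *
for n in('top','scene'):
    snap(n,n+'0.png'); K,d,R,t=cal(n); print(n,(-R.T@t).round(3),R.round(2).tolist(),K[0,0])
o=get_obs(); print(o['t'],o['tool_pos'],o['tool_rot'],o['opening'])
E
```

```text
top [0.337 0.004 1.224] [[-0.02, -1.0, 0.0], [-0.98, 0.02, -0.21], [0.21, -0.01, -0.98]] 535.0576724835566
scene [1.21  0.116 0.954] [[-0.17, 0.99, -0.01], [0.79, 0.13, -0.6], [-0.59, -0.1, -0.8]] 599.8699895615197
0.1 [0.22152998 0.58380593 0.23016816] [-5.66598410e-01 -3.08951131e+00  2.85214637e-03] 0.08537842254203126
```

View pics/top0.png

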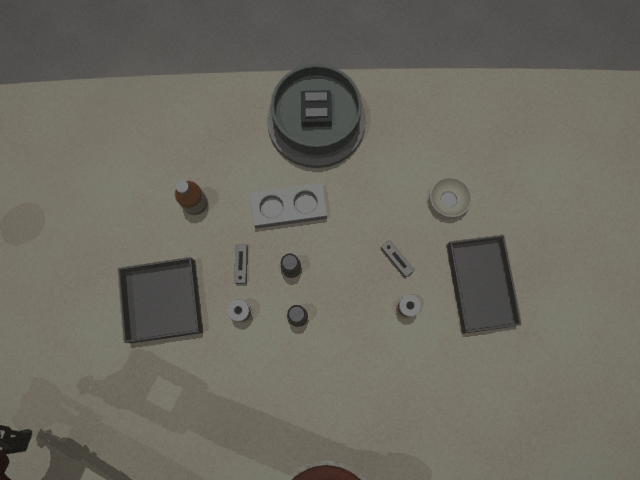

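View pics/scene0.png

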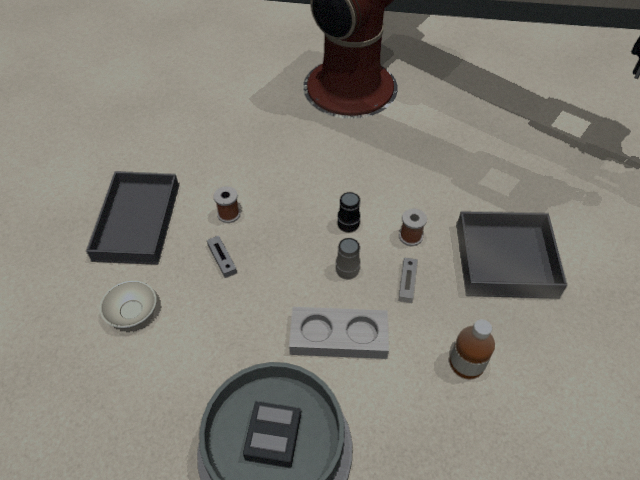

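Top view: bottle (190,195), rack (289,206), dish (450,198), tray (484,285), bin (160,300), bars at (241,264) and (397,259), spools (239,310) and (410,306), lenses (290,265) and (297,315), plus a pan at (317,108). The scene view shows the same set, so two bars and two spools are present.

```bash
python3 - <<'E'
from h import *
t=cv2.imread('pics/top0.png'); s=cv2.imread('pics/scene0.png')
a=cv2.resize(t[175:345,220:430],None,fx=3.5,fy=3.5,interpolation=cv2.INTER_CUBIC); cv2.imwrite('pics/ct.png',a)
b=cv2.resize(s[175:365,200:430],None,fx=3.1,fy=3.1,interpolation=cv2.INTER_CUBIC); cv2.imwrite('pics/cs.png',b)
for n,im in(('top',t),('scene',s)):
    lab=cv2.cvtColor(im,cv2.COLOR_BGR2LAB).astype(int)
    m=((lab[...,2]<132)|(lab[...,1]>136)).astype(np.uint8)*255
    m=cv2.morphologyEx(m,cv2.MORPH_OPEN,np.ones((2,2)))
    cs,_=cv2.findContours(m,cv2.RETR_EXTERNAL,cv2.CHAIN_APPROX_NONE)
    for c in cs:
        if 80<cv2.contourArea(c)<12000:
            r=cv2.minAreaRect(c); print(n,int(cv2.contourArea(c)),np.round(r[0],1),np.round(r[1],1),round(r[2],1),cv2.boundingRect(c))
E
```

```text
top 429 [326. 473.] [12. 62.] 90.0 (295, 467, 63, 13)
top 374 [ 16.  440.5] [27. 32.] 90.0 (0, 427, 33, 28)
top 266 [298. 316.] [20. 20.] 90.0 (288, 306, 21, 21)
top 354 [238.9 311. ] [21.4 21.7] 38.7 (228, 301, 23, 23)
top 334 [410.  306.5] [21. 20.] 90.0 (400, 296, 21, 22)
top 5725 [159.9 300.9] [77.1 80.2] 82.4 (119, 258, 84, 86)
top 247 [290.6 264.7] [19.2 18.8] 49.4 (282, 255, 20, 23)
top 410 [241.7 264.5] [11.9 39.2] 2.0 (236, 245, 13, 40)
top 422 [397.8 259.5] [38.9 12.4] 50.4 (382, 242, 32, 36)
top 5206 [484.1 284.3] [93.7 59.7] 79.7 (448, 236, 74, 98)
top 169 [449.3 200.2] [14.8 14.1] 45.0 (442, 193, 16, 16)
top 2517 [289.1 206.4] [36.4 73. ] 82.3 (252, 184, 76, 45)
top 105 [183.  187.5] [11. 12.] 90.0 (177, 182, 13, 12)
scene 117 [456.5 359.5] [21.6 11. ] 54.5 (452, 348, 15, 22)
scene 463 [476.9 351.8] [33.5 22. ] 5.7 (461, 340, 34, 24)
scene 235 [483. 329.] [18. 18.] 90.0 (474, 320, 19, 19)
scene 94 [136.8 325.4] [11.1 36.8] 67.9 (118, 314, 35, 18)
scene 4587 [340.  333.2] [99.5 48.5] 2.5 (290, 308, 100, 52)
scene 106 [128.2 298.1] [ 9.8 18. ] 71.6 (121, 293, 18, 13)
scene
[... 173 characters left out ...]
cene 136 [411.5 239. ] [14. 23.] 90.0 (400, 232, 24, 15)
scene 8143 [512.  255.6] [111.1  85.5] 1.0 (457, 212, 111, 88)
scene 370 [415.  219.5] [19. 24.] 90.0 (403, 210, 25, 20)
scene 702 [349.5 212.5] [39. 21.] 90.0 (339, 193, 22, 40)
scene 592 [228.  205.3] [36.2 23.7] 80.0 (215, 188, 27, 36)
scene 6346 [133.4 218.3] [ 73.5 105.3] 14.5 (87, 172, 93, 94)
scene 3373 [351.5  90. ] [56. 93.] 90.0 (305, 62, 94, 57)
scene 117 [362.7  31.3] [16.2 31.9] 33.0 (349, 16, 25, 27)
scene 4554 [509.5   9.4] [260.9  27.1] 3.1 (379, 0, 261, 31)
scene 105 [364.    6.5] [13. 12.] 90.0 (358, 0, 13, 14)
scene 1195 [332.5  19.5] [39. 39.] 90.0 (313, 0, 40, 40)
scene 99 [291.   2.] [ 4. 40.] 90.0 (271, 0, 41, 5)
```

View pics/ct.png

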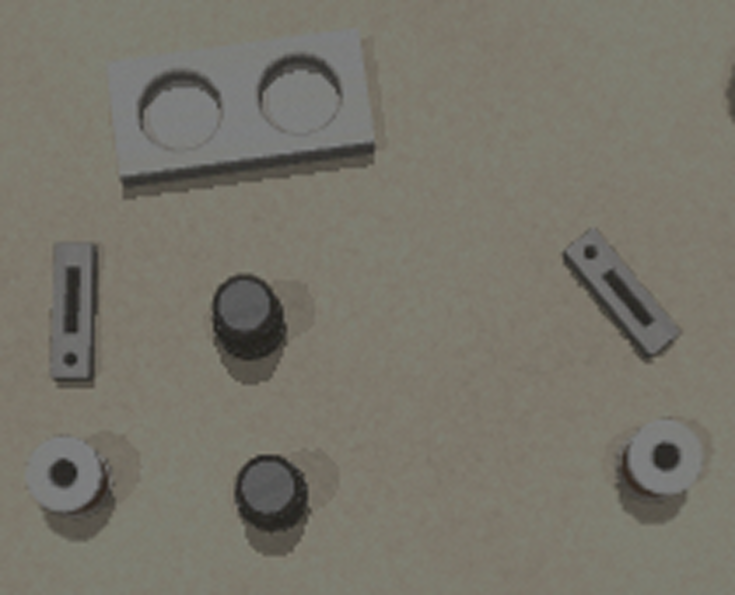

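View pics/cs.png

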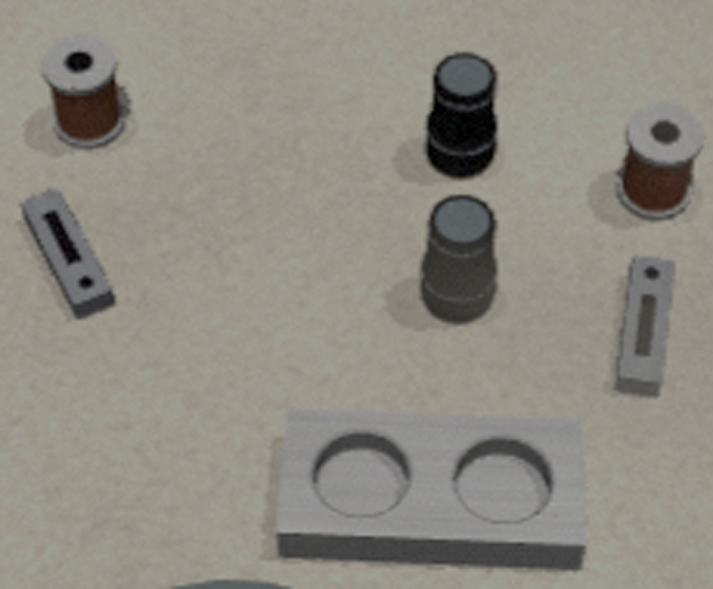

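Crops: lens tops at top-crop (246,304), (270,487); pocket mouths (180,111), (300,95); spool flanges (65,473), (664,457); the same features are clear in the scene crop.

```bash
python3 - <<'E'
from h import *
T=lambda p:(np.array(p,float)+.5)/3.5-.5+[220,175]
S=lambda p:(np.array(p,float)+.5)/3.1-.5+[200,175]
P={'spoolL':((65,473),(664,134),.06),'spoolR':((664,457),(80,66),.06),'lensA(far)':((246,304),(462,221),.076),'lensB(near)':((270,487),(464,79),.076),
'hole+':((180,111),(503,480),.03),'hole-':((300,95),(361,475),.03)}
for k,(a,b,z) in P.items():
    A=ray('top',T(a),z)[0];B=ray('scene',S(b),z)[0]
    M=[];
    print(k,A.round(4),B.round(4),'mean',((A+B)/2).round(4))
    # triangulated height
    Ks=[];
    for n,p in(('top',T(a)),('scene',S(b))):
        K,d,R,t=cal(n); u=cv2.undistortPoints(p.reshape(1,1,2),K,d).ravel(); Ks.append((np.c_[R,t],u))
    X=cv2.triangulatePoints(Ks[0][0],Ks[1][0],Ks[0][1],Ks[1][1]).ravel(); print('   tri',(X[:3]/X[3]).round(4))
for k,a,b in(('barL',[(55,242),(97,242),(93,379),(51,379)],[(633,257),(675,258),(660,385),(618,381)]),('barR',[(565,249),(597,228),(680,328),(653,354)],[(24,202),(58,190),(112,296),(79,309)])):
  for n,p in(('top',T(a)),('scene',S(b))):
    q=ray(n,p,.018)[:,:2]; r=cv2.minAreaRect((q*1000).astype(np.float32)); print(k,n,np.round(r,1) if 0 else r, q.mean(0).round(4))
# tray, bin, rack rims
im={n:cv2.imread(f'pics/{n}0.png') for n in('top','scene')}
for n,r in(('top',{'bin':(119,258,84,86),'tray':(448,236,74,98),'rack':(252,184,76,45),'dish':(425,175,50,48)}),('scene',{'bin':(457,212,111,88),'tray':(87,172,93,94),'rack':(290,308,100,52)})):
  lab=cv2.cvtColor(im[n],cv2.COLOR_BGR2LAB).astype(int); m=((lab[...,2]<132)).astype(np.uint8)*255
  m=cv2.morphologyEx(m,cv2.MORPH_OPEN,np.ones((2,2)))
  for k,(x,y,w,h) in r.items():
    mm=np.zeros_like(m); mm[y:y+h,x:x+w]=m[y:y+h,x:x+w]
    c=max(cv2.findContours(mm,0,1)[0],key=cv2.contourArea)
    z={'bin':.045,'tray':.035,'rack':.03,'dish':.005}[k]; q=ray(n,c.reshape(-1,2),z)[:,:2]*1000
    print(n,k,cv2.minAreaRect(q.astype(np.float32)))
E
```

```text
spoolL [0.4478 0.1798 0.06  ] [0.4483 0.1787 0.06  ] mean [0.4481 0.1793 0.06  ]
   tri [0.4478 0.1793 0.0596]
spoolR [ 0.4486 -0.1936  0.06  ] [ 0.452  -0.1943  0.06  ] mean [ 0.4503 -0.1939  0.06  ]
   tri [ 0.449  -0.1948  0.0565]
lensA(far) [0.5491 0.0648 0.076 ] [0.5479 0.0648 0.076 ] mean [0.5485 0.0648 0.076 ]
   tri [0.5489 0.0648 0.0773]
lensB(near) [0.4349 0.0516 0.076 ] [0.4372 0.0514 0.076 ] mean [0.4361 0.0515 0.076 ]
   tri [0.4352 0.0514 0.0737]
hole+ [0.6888 0.1094 0.03  ] [0.6902 0.1087 0.03  ] mean [0.6895 0.1091 0.03  ]
   tri [0.6893 0.1091 0.0285]
hole- [0.6978 0.0296 0.03  ] [0.7001 0.0295 0.03  ] mean [0.699  0.0295 0.03  ]
   tri [0.6987 0.0294 0.0274]
barL top ((558.4816284179688, 180.8829345703125), (27.891603469848633, 91.3179702758789), 88.59811401367188) [0.5585 0.1808]
barL scene ((558.903076171875, 181.39138793945312), (25.527664184570312, 95.80045318603516), 88.8746337890625) [0.5594 0.1811]
barR top ((563.5804443359375, -180.38577270507812), (89.78028106689453, 25.73200035095215), 37.238616943359375) [ 0.5634 -0.1803]
barR scene ((564.9356689453125, -
[... 167 characters left out ...]
6, 177.6988525390625), 7.68124532699585)
top tray ((494.19525146484375, -371.2220764160156), (210.08114624023438, 138.370849609375), 5.833970546722412)
top rack ((688.0765380859375, 67.24478912353516), (88.07229614257812, 169.84640502929688), 6.5880818367004395)
top dish ((701.6695556640625, -313.88323974609375), (35.480224609375, 36.05424118041992), 42.82155990600586)
scene bin ((492.73583984375, 360.59814453125), (197.88583374023438, 181.60125732421875), 7.369472980499268)
scene tray ((511.3065490722656, -364.62109375), (233.58273315429688, 143.39932250976562), 5.9911017417907715)
scene rack ((702.4932861328125, 71.21833801269531), (94.7701644897461, 170.63955688476562), 6.770092487335205)
```

```bash
cat >> h.py <<'E'
from scipy.spatial.transform import Rotation as Ro
def go(x,y,z,close=None):
    """shift in tool axes (mm) to a world point, before any spin, and the spin (deg) to bring the closing line to a world angle"""
    o=get_obs(); R=Ro.from_rotvec(o['tool_rot']).as_matrix()
    d=R.T@(np.array([x,y,z])-o['tool_pos'])*1000
    phi=np.degrees(np.arctan2(R[1,1],R[0,1])); q6=np.degrees(o['q'][5]); q1=np.degrees(o['q'][0])
    print('t',round(o['t'],2),'pos',o['tool_pos'].round(4) if hasattr(o['tool_pos'],'round') else o['tool_pos'],'shift',d.round(1),'close now',round(phi,1),'q6',round(q6,1))
    if close is not None:
        print('spin options',[(round(phi-close+k,1),'q6->',round(q6+np.degrees(np.arctan2(y,x))-q1+phi-close+k)) for k in(-360,-180,0,180,360) if abs(phi-close+k)<200])
def yaw(x,y): return np.degrees(np.arctan2(y,x))
E
python3 -c "
from h import *
go(.559,.181,.12,88.7)"
```

```text
t 0.1 pos [0.2215 0.5838 0.2302] shift [-458.5 -256.6  110.6] close now 69.2 q6 -6.8
spin options [(np.float64(-199.5), 'q6->', -251), (np.float64(-19.5), 'q6->', -71), (np.float64(160.5), 'q6->', 109)]
```

servo_tool(
  increments=[
    [1,-38,-21,9,-2],
    [1,-38,-21,9,0],
    [1,-38,-21,9,0],
    [1,-38,-21,9,0],
    [1,-38,-21,9,0],
    [1,-38,-21,9,0],
    [1,-38,-21,9,0],
    [1,-38,-21,9,0],
    [1,-38,-21,9,0],
    [1,-38,-21,9,0],
    [1,-38,-21,9,0],
    [1,0,0,0,0],
  ],
  force=50,
)

```text
t: 1.6
tool_pos: [0.5426, 0.2277, 0.1308]
tool_rot: [-0.518, -3.097, 0.002]
contact_force: [-0.5, 0.5, 0.2]
opening: 0.0854
grip_force: 0.0
```

```bash
python3 -c "
from h import *
go(.559,.181,.004,88.7)"
```

```text
t 1.6 pos [0.5426 0.2277 0.1308] shift [-30.9 -38.6 126.8] close now 71.0 q6 -55.5
spin options [(np.float64(-197.7), 'q6->', -251), (np.float64(-17.7), 'q6->', -71), (np.float64(162.3), 'q6->', 109)]
```

servo_tool(
  increments=[
    [1,-31,-39,0,0],
    [1,0,0,10,-9],
    [1,0,0,40,-8.7],
    [1,0,0,40,0],
    [1,0,0,27,0],
    [1,0,0,10,0],
    [1,0,0,0,0],
    [0,0,0,0,0],
    [0,0,0,0,0],
    [0,0,0,0,0],
    [0,0,0,0,0],
    [0,0,0,0,0],
  ],
  force=50,
)

```text
t: 3.1
tool_pos: [0.5596, 0.1832, 0.0063]
tool_rot: [0.03, 3.14, 0.0]
contact_force: [-0.4, -0.4, 5.6]
opening: 0.0246
grip_force: 50.5
```

```bash
python3 -c "
from h import *
go(.559,.181,.12,88.7); print(get_obs()['grip_force'])"
```

```text
t 3.1 pos [0.5596 0.1832 0.0063] shift [   0.4   -2.2 -113.7] close now 88.9 q6 -78.0
spin options [(np.float64(-179.8), 'q6->', -251), (np.float64(0.2), 'q6->', -71), (np.float64(180.2), 'q6->', 109)]
50.482871532440186
```

servo_tool(
  increments=[
    [0,0,0,-10,0],
    [0,0,0,-30,0],
    [0,0,0,-40,0],
    [0,0,0,-40,0],
    [0,0,0,-20,0],
    [0,0,-40,0,0],
    [0,0,-50,0,0],
    [0,0,-50,0,0],
    [0,0,-50,0,0],
    [0,10,-50,0,0],
    [0,20,-50,0,0],
    [0,20,-50,0,0],
  ],
)

```text
t: 4.6
tool_pos: [0.5007, -0.157, 0.1439]
tool_rot: [-0.03, -3.139, -0.002]
contact_force: [0.9, -1.5, -2.6]
opening: 0.0247
grip_force: 49.8
```

```bash
python3 -c "
from h import *
go(.451,-.378,.014,6); print(get_obs()['grip_force'],get_obs()['opening'])"
```

```text
t 4.6 pos [ 0.5007 -0.157   0.1439] shift [  45.3 -222.   129.8] close now 88.9 q6 -114.5
spin options [(np.float64(-97.1), 'q6->', -226), (np.float64(82.9), 'q6->', -46)]
49.77120101451874 0.024725907922906288
```

servo_tool(
  increments=[
    [0,9,-44,0,0],
    [0,9,-44,0,0],
    [0,9,-44,0,0],
    [0,9,-45,0,0],
    [0,9,-45,0,10.4],
    [0,0,0,0,10.4],
    [0,0,0,0,10.4],
    [0,0,0,0,10.4],
    [0,0,0,0,10.4],
    [0,0,0,0,10.4],
    [0,0,0,20,10.4],
    [0,0,0,20,10.1],
  ],
)

```text
t: 6.1
tool_pos: [0.4525, -0.3764, 0.1036]
tool_rot: [-2.107, -2.327, -0.0]
contact_force: [0.2, 0.5, -2.8]
opening: 0.0247
grip_force: 50.0
```

```bash
python3 -c "
from h import *
go(.451,-.378,.014,6); print(get_obs()['grip_force'],get_obs()['opening'])"
```

```text
t 6.1 pos [ 0.4525 -0.3764  0.1036] shift [-1.6 -1.6 89.6] close now 5.7 q6 -52.7
spin options [(np.float64(-180.3), 'q6->', -226), (np.float64(-0.3), 'q6->', -46), (np.float64(179.7), 'q6->', 134)]
49.97092008590698 0.024731642125712643
```

servo_tool(
  increments=[
    [0,-2,-2,30,0],
    [0,0,0,35,0],
    [0,0,0,16,0],
    [0,0,0,8,0],
    [0,0,0,1,0],
    [0.45,0,0,0,0],
    [0.45,0,0,0,0],
    [0.45,0,0,0,0],
    [0.45,0,0,-15,0],
    [0.45,0,0,-30,0],
    [1,0,0,-40,0],
    [1,0,0,-40,0],
  ],
)

```text
t: 7.6
tool_pos: [0.4514, -0.3793, 0.1427]
tool_rot: [2.101, 2.334, -0.0]
contact_force: [0.4, -0.3, -0.1]
opening: 0.0728
grip_force: 0.0
```

```bash
python3 - <<'E'
from h import *
go(.564,-.1795,.005,126.6)
for n in('top','scene'): snap(n,n+'1.png')
t=cv2.imread('pics/top1.png'); cv2.imwrite('pics/ct1.png',cv2.resize(t[170:350,220:540],None,fx=2.5,fy=2.5,interpolation=cv2.INTER_CUBIC))
E
```

```text
t 7.6 pos [ 0.4514 -0.3793  0.1427] shift [187.  132.8 137.6] close now 6.0 q6 -53.3
spin options [(np.float64(-120.6), 'q6->', -144), (np.float64(59.4), 'q6->', 36)]
```

View pics/ct1.png

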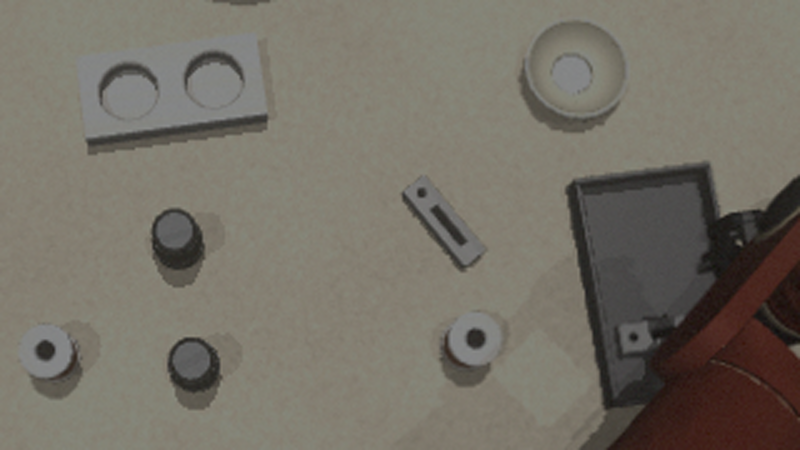

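Bar 1 lies in the tray near crop (650,337). The other bar is still at about (443,222), unmoved.

servo_tool(
  increments=[
    [1,37,27,0,0],
    [1,37,27,0,0],
    [1,37,27,0,9],
    [1,38,26,0,0],
    [1,38,26,0,0],
    [1,0,0,0,10.4],
    [1,0,0,10,10],
    [1,0,0,10,10],
    [1,0,0,10,10],
    [1,0,0,10,10],
    [1,0,0,20,0],
    [1,0,0,0,0],
  ],
)

```text
t: 9.2
tool_pos: [0.5744, -0.1864, 0.0777]
tool_rot: [-2.978, -0.989, 0.005]
contact_force: [-0.2, 0.2, -0.6]
opening: 0.0855
grip_force: 0.0
```

```bash
python3 - <<'E'
from h import *
go(.564,-.1795,.005,126.6)
E
```

```text
t 9.2 pos [ 0.5744 -0.1864  0.0777] shift [ -4.1 -11.4  72.8] close now -53.3 q6 28.2
spin options [(np.float64(-179.9), 'q6->', -144), (np.float64(0.1), 'q6->', 36), (np.float64(180.1), 'q6->', 216)]
```

servo_tool(
  increments=[
    [1,-4,-11,0,0],
    [1,0,0,30,0],
    [1,0,0,30,0],
    [1,0,0,12,0],
    [1,0,0,0,0],
    [0,0,0,0,0],
    [0,0,0,0,0],
    [0,0,0,0,0],
    [0,0,0,0,0],
    [0,0,0,0,0],
    [0,0,0,0,0],
  ],
)

```text
t: 10.58
tool_pos: [0.567, -0.1808, 0.0092]
tool_rot: [2.982, 0.987, 0.001]
contact_force: [-1.0, 1.8, 5.1]
opening: 0.0241
grip_force: 50.2
```

```bash
python3 - <<'E'
from h import *
go(.541,-.368,.15,6)
E
```

```text
t 10.57 pos [ 0.567  -0.1808  0.0092] shift [-132.4  134.9 -140.8] close now -53.4 q6 28.5
spin options [(np.float64(-59.4), 'q6->', -40), (np.float64(120.6), 'q6->', 140)]
```

servo_tool(
  increments=[
    [0,0,0,-20,0],
    [0,0,0,-40,0],
    [0,0,0,-40,0],
    [0,0,0,-40,0],
    [0,-33,34,0,0],
    [0,-33,34,0,0],
    [0,-33,34,0,0],
    [0,-33,33,0,0],
    [0,0,0,0,-10],
    [0,0,0,0,-10],
    [0,0,0,0,-10],
    [0,0,0,0,-10],
  ],
)

```text
t: 12.08
tool_pos: [0.5405, -0.3677, 0.1484]
tool_rot: [-2.459, -1.954, 0.001]
contact_force: [-0.8, 0.6, -2.4]
opening: 0.0243
grip_force: 49.9
```

```bash
python3 - <<'E'
from h import *
go(.541,-.368,.017,6)
E
```

```text
t 12.07 pos [ 0.5405 -0.3677  0.1484] shift [ -0.2   0.6 131.4] close now -13.1 q6 -27.7
spin options [(np.float64(-199.1), 'q6->', -220), (np.float64(-19.1), 'q6->', -40), (np.float64(160.9), 'q6->', 140)]
```

servo_tool(
  increments=[
    [0,0,0,30,-10],
    [0,0,0,30,-9],
    [0,0,0,40,0],
    [0,0,0,20,0],
    [0,0,0,11,0],
    [0,0,0,2,0],
    [0.45,0,0,0,0],
    [0.45,0,0,0,0],
    [0.45,0,0,0,0],
    [0.45,0,0,-15,0],
    [0.45,0,0,-40,0],
    [1,0,0,-50,0],
  ],
)

```text
t: 13.58
tool_pos: [0.5404, -0.3673, 0.1213]
tool_rot: [-2.109, -2.326, 0.0]
contact_force: [0.1, -0.3, -0.6]
opening: 0.0555
grip_force: 0.0
```

```bash
python3 - <<'E'
from h import *
go(.4493,-.1942,.13,-18)
E
```

```text
t 13.57 pos [ 0.5404 -0.3673  0.1213] shift [181.2 -73.7  -8.4] close now 5.6 q6 -46.3
spin options [(np.float64(-156.4), 'q6->', -185), (np.float64(23.6), 'q6->', -5)]
```

servo_tool(
  increments=[
    [1,0,0,-10,0],
    [1,36,-15,0,0],
    [1,36,-15,0,0],
    [1,36,-15,0,0],
    [1,36,-15,0,0],
    [1,37,-14,0,0],
    [1,0,0,0,0],
  ],
  force=40,
)

```text
t: 14.45
tool_pos: [0.4484, -0.1929, 0.1297]
tool_rot: [-2.107, -2.329, 0.0]
contact_force: [-0.8, -0.8, 0.9]
opening: 0.0854
grip_force: 0.0
```

```bash
python3 - <<'E'
from h import *
go(.4493,-.1942,.034,6)
E
```

```text
t 14.45 pos [ 0.4484 -0.1929  0.1297] shift [-1.4  0.9 95.7] close now 5.7 q6 -37.8
spin options [(np.float64(-180.3), 'q6->', -209), (np.float64(-0.3), 'q6->', -29), (np.float64(179.7), 'q6->', 151)]
```

servo_tool(
  increments=[
    [1,-1,1,30,0],
    [1,0,0,40,0],
    [1,0,0,26,0],
    [1,0,0,0,0],
    [0,0,0,0,0],
    [0,0,0,0,0],
    [0,0,0,0,0],
    [0,0,0,0,0],
    [0,0,0,-20,0],
    [0,0,0,-40,0],
    [0,0,0,-60,0],
    [0,0,0,0,0],
  ],
)

```text
t: 15.95
tool_pos: [0.4541, -0.1978, 0.1609]
tool_rot: [2.101, 2.319, 0.004]
contact_force: [-0.4, -0.6, -0.9]
opening: 0.0466
grip_force: 41.6
```

```bash
python3 - <<'E'
from h import *
go(.472,.400,.15,7.5)
E
```

```text
t 15.95 pos [ 0.4541 -0.1978  0.1609] shift [593.2  76.3   7.2] close now 5.6 q6 -37.8
spin options [(np.float64(-181.9), 'q6->', -147), (np.float64(-1.9), 'q6->', 33), (np.float64(178.1), 'q6->', 213)]
```

servo_tool(
  increments=[
    [0,30,4,0,0],
    [0,52,7,0,0],
    [0,52,7,0,0],
    [0,52,7,0,0],
    [0,52,7,0,0],
    [0,52,7,0,0],
    [0,52,6,0,0],
    [0,52,6,0,0],
    [0,52,6,0,0],
    [0,52,6,0,0],
    [0,52,6,0,0],
    [0,40,6,0,-2],
  ],
)

```text
t: 17.45
tool_pos: [0.4665, 0.4004, 0.1526]
tool_rot: [-2.066, -2.366, 0.003]
contact_force: [0.1, -0.9, -1.1]
opening: 0.0468
grip_force: 41.6
```

```bash
python3 - <<'E'
from h import *
go(.472,.400,.044,7.5)
E
```

```text
t 17.45 pos [0.4665 0.4004 0.1526] shift [ -1.1   5.6 108.6] close now 7.7 q6 26.0
spin options [(np.float64(-179.8), 'q6->', -147), (np.float64(0.2), 'q6->', 33), (np.float64(180.2), 'q6->', 213)]
```

servo_tool(
  increments=[
    [0,-1,5,30,0],
    [0,0,0,40,0],
    [0,0,0,30,0],
    [0,0,0,11,0],
    [0,0,0,0,0],
    [0.75,0,0,0,0],
    [0.75,0,0,0,0],
    [0.75,0,0,0,0],
    [0.75,0,0,-30,0],
    [1,0,0,-40,0],
    [1,0,0,-40,0],
    [1,0,0,0,0],
  ],
)

```text
t: 18.95
tool_pos: [0.4752, 0.4, 0.1587]
tool_rot: [2.067, 2.362, 0.014]
contact_force: [0.0, -0.7, 1.0]
opening: 0.0855
grip_force: 0.0
```

```bash
python3 - <<'E'
from h import *
go(.448,.1792,.034,6)
E
```

```text
t 18.95 pos [0.4752 0.4    0.1587] shift [-215.8  -57.3  123.3] close now 7.6 q6 25.6
spin options [(np.float64(-178.4), 'q6->', -164), (np.float64(1.6), 'q6->', 16), (np.float64(181.6), 'q6->', 196)]
```

servo_tool(
  increments=[
    [1,-43,-11,0,0],
    [1,-43,-11,0,0],
    [1,-43,-11,0,0],
    [1,-43,-11,10,0],
    [1,-43,-11,10,0],
    [1,0,0,0,0],
    [1,0,0,0,0],
  ],
)

```text
t: 19.82
tool_pos: [0.4466, 0.1782, 0.133]
tool_rot: [-2.069, -2.363, -0.0]
contact_force: [0.0, 0.4, 1.0]
opening: 0.0857
grip_force: 0.0
```

```bash
python3 - <<'E'
from h import *
go(.448,.1792,.034,7.5)
E
```

```text
t 19.82 pos [0.4466 0.1782 0.133 ] shift [ 0.8  1.5 99. ] close now 7.6 q6 5.3
spin options [(np.float64(-179.9), 'q6->', -166), (np.float64(0.1), 'q6->', 14), (np.float64(180.1), 'q6->', 194)]
```

servo_tool(
  increments=[
    [1,1,1,30,0],
    [1,0,0,40,0],
    [1,0,0,29,0],
    [1,0,0,0,0],
    [0,0,0,0,0],
    [0,0,0,0,0],
    [0,0,0,0,0],
    [0,0,0,0,0],
    [0,0,0,-20,0],
    [0,0,0,-40,0],
    [0,0,0,-40,0],
    [0,0,0,0,0],
  ],
)

```text
t: 21.32
tool_pos: [0.4502, 0.1797, 0.1387]
tool_rot: [2.066, 2.36, 0.011]
contact_force: [0.3, -0.7, -2.1]
opening: 0.0465
grip_force: 41.3
```

```bash
python3 - <<'E'
from h import *
go(.481,.328,.15,7.5)
E
```

```text
t 21.32 pos [0.4502 0.1797 0.1387] shift [142.9  50.2 -10.7] close now 7.6 q6 5.3
spin options [(np.float64(-179.9), 'q6->', -153), (np.float64(0.1), 'q6->', 27), (np.float64(180.1), 'q6->', 207)]
```

servo_tool(
  increments=[
    [0,35,12,-5,0],
    [0,36,13,-5,0],
    [0,36,13,0,0],
    [0,36,12,0,0],
    [0,0,0,0,0],
    [0,0,0,0,0],
  ],
)

```text
t: 22.08
tool_pos: [0.4774, 0.3267, 0.1429]
tool_rot: [-2.069, -2.364, 0.004]
contact_force: [-0.6, 0.2, -0.1]
opening: 0.0469
grip_force: 41.4
```

```bash
python3 - <<'E'
from h import *
go(.481,.328,.041,7.5)
E
```

```text
t 22.07 pos [0.4774 0.3267 0.1429] shift [  0.9   4.  101.9] close now 7.6 q6 19.4
spin options [(np.float64(-179.9), 'q6->', -153), (np.float64(0.1), 'q6->', 27), (np.float64(180.1), 'q6->', 207)]
```

servo_tool(
  increments=[
    [0,1,3,30,0],
    [0,0,0,40,0],
    [0,0,0,25,0],
    [0,0,0,7,0],
    [0,0,0,0,0],
    [0.75,0,0,0,0],
    [0.75,0,0,0,0],
    [0.75,0,0,0,0],
    [0.75,0,0,-30,0],
    [1,0,0,-40,0],
    [1,0,0,-40,0],
    [1,0,0,0,0],
  ],
)

```text
t: 23.58
tool_pos: [0.4836, 0.3302, 0.1573]
tool_rot: [2.067, 2.362, 0.013]
contact_force: [0.3, -0.3, -1.3]
opening: 0.0853
grip_force: 0.0
```

```bash
python3 - <<'E'
from h import *
go(.5485,.0648,.15,97)
t=snap('top','top2.png'); t=t[:,:,::-1]; cv2.imwrite('pics/ct2.png',cv2.resize(t[170:350,110:530],None,fx=1.9,fy=1.9,interpolation=cv2.INTER_CUBIC))
E
```

```text
t 23.57 pos [0.4836 0.3302 0.1573] shift [-271.7   29.1    6.8] close now 7.6 q6 19.4
spin options [(np.float64(-89.4), 'q6->', -90), (np.float64(90.6), 'q6->', 90)]
```

View pics/ct2.png

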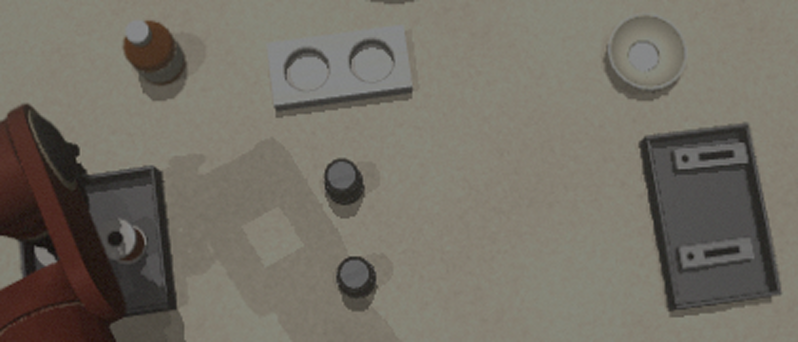

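Both bars lie in the tray at crop (710,157) and (716,253). A spool is visible in the bin at (125,240), with the other under the arm. The lenses are still upright at (343,180) and (356,275).

servo_tool(
  increments=[
    [1,-45,5,0,0],
    [1,-45,5,0,0],
    [1,-45,5,0,0],
    [1,-45,5,0,0],
    [1,-45,5,0,0],
    [1,-46,4,0,0],
    [1,0,0,0,0],
    [1,0,0,0,0],
  ],
  force=30,
)

```text
t: 24.62
tool_pos: [0.5448, 0.0644, 0.1509]
tool_rot: [-2.068, -2.362, 0.002]
contact_force: [-0.6, 0.4, 0.5]
opening: 0.0856
grip_force: 0.0
```

```bash
python3 - <<'E'
from h import *
go(.5485,.0648,.038,7.6)
E
```

```text
t 24.62 pos [0.5448 0.0644 0.1509] shift [ -0.2   4.  112.9] close now 7.6 q6 -8.6
spin options [(np.float64(-180.0), 'q6->', -181), (np.float64(-0.0), 'q6->', -1), (np.float64(180.0), 'q6->', 179)]
```

servo_tool(
  increments=[
    [1,0,4,30,0],
    [1,0,0,40,0],
    [1,0,0,30,0],
    [1,0,0,13,0],
    [1,0,0,0,0],
    [1,0,0,0,0],
  ],
)

```text
t: 25.38
tool_pos: [0.5508, 0.065, 0.0408]
tool_rot: [2.067, 2.363, 0.003]
contact_force: [0.5, 0.7, -0.4]
opening: 0.0855
grip_force: 0.0
```

```bash
python3 - <<'E'
from h import *
go(.5485,.0648,.038,7.6)
E
```

```text
t 25.38 pos [0.5508 0.065  0.0408] shift [ 0.1 -2.3  2.8] close now 7.6 q6 -8.6
spin options [(np.float64(-180.0), 'q6->', -181), (np.float64(0.0), 'q6->', -1), (np.float64(180.0), 'q6->', 179)]
```

servo_tool(
  increments=[
    [1,0,-1,1,0],
    [0.6,0,0,0,0],
    [0.55,0,0,0,0],
    [0.5,0,0,0,0],
    [0.45,0,0,0,0],
    [0.4,0,0,0,0],
    [0.3,0,0,0,0],
    [0.2,0,0,0,0],
    [0,0,0,0,0],
    [0,0,0,0,0],
  ],
)

```text
t: 26.62
tool_pos: [0.5485, 0.0644, 0.0384]
tool_rot: [-2.069, -2.364, 0.001]
contact_force: [-3.8, -0.8, 5.9]
opening: 0.0395
grip_force: 30.4
```

```bash
python3 - <<'E'
from h import *
go(.5485,.0648,.12,7.6)
E
```

```text
t 26.62 pos [0.5485 0.0644 0.0384] shift [  0.3   0.  -81.6] close now 7.6 q6 -8.6
spin options [(np.float64(-180.0), 'q6->', -181), (np.float64(0.0), 'q6->', -1), (np.float64(180.0), 'q6->', 179)]
```

servo_tool(
  increments=[
    [0,0,0,-10,0],
    [0,0,0,-25,0],
    [0,0,0,-35,0],
    [0,0,0,-15,0],
    [0,0,0,0,0],
    [0,0,0,0,0],
  ],
  force=40,
)

```text
t: 27.38
tool_pos: [0.5476, 0.0645, 0.1216]
tool_rot: [-2.068, -2.363, 0.002]
contact_force: [0.7, -0.7, -4.0]
opening: 0.0391
grip_force: 40.6
```

```bash
python3 - <<'E'
from h import *
go(.689,.1091,.12,7.6)
E
```

```text
t 27.38 pos [0.5476 0.0645 0.1216] shift [ 25.4 146.    1.3] close now 7.6 q6 -8.6
spin options [(np.float64(-180.0), 'q6->', -179), (np.float64(0.0), 'q6->', 1), (np.float64(180.0), 'q6->', 181)]
```

servo_tool(
  increments=[
    [0,4,20,0,0],
    [0,5,32,0,0],
    [0,6,37,0,0],
    [0,6,37,0,0],
    [0,4,20,0,0],
    [0,0,0,0,0],
    [0,0,0,0,0],
    [0,0,0,0,0],
    [0,0,0,0,0],
  ],
)

```text
t: 28.5
tool_pos: [0.6895, 0.1084, 0.1234]
tool_rot: [-2.069, -2.364, 0.0]
contact_force: [0.3, -0.0, -2.1]
opening: 0.0392
grip_force: 41.3
```

```bash
python3 - <<'E'
from h import *
go(.689,.1091,.12,7.6)
for n in('top','scene'): snap(n,n+'3.png')
t=cv2.imread('pics/top3.png');s=cv2.imread('pics/scene3.png')
f=lambda a:cv2.resize(a,None,fx=4,fy=4,interpolation=cv2.INTER_CUBIC)
cv2.imwrite('pics/c3.png',np.vstack([f(t[170:240,240:340])[:, :400],f(s[240:310,330:430])]) if 0 else np.hstack([f(t[165:240,240:340]),f(s[290:365,285:385])]))
E
```

```text
t 28.5 pos [0.6895 0.1084 0.1234] shift [ 0.8 -0.4  3.4] close now 7.6 q6 -4.8
spin options [(np.float64(-180.0), 'q6->', -179), (np.float64(0.0), 'q6->', 1), (np.float64(180.0), 'q6->', 181)]
```

View pics/c3.png

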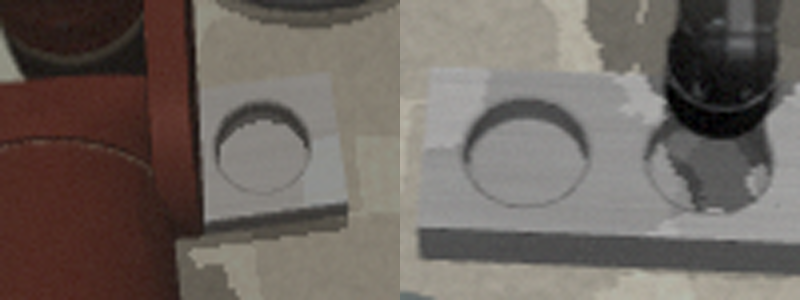

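The scene half shows the lens hanging upright above the pocket, its lower rim spanning x 667–776 with its bottom at y 138. I'll compare that with the projection.

```bash
python3 - <<'E'
from h import *
a=np.linspace(0,6.283,73)
for x,y,z,r in((.6895,.1084,.0854,.023),(.6895,.1091,.03,.027)):
    p=proj('scene',np.c_[x+r*np.cos(a),y+r*np.sin(a),0*a+z]); c=(p-[285,290])*4+[401.5,1.5]
    print(c.min(0).round(),c.max(0).round())
E
```

```text
[661.  46.] [772. 141.]
[648. 104.] [772. 214.]
```

servo_tool(
  increments=[
    [0,-1.5,0,15,0],
    [0,0,0,20,0],
    [0,0,0,15,0],
    [0,0,0,5,0],
    [0,0,0,5,0],
    [0,0,0,0,0],
    [0,0,0,0,0],
  ],
)

```text
t: 29.48
tool_pos: [0.6908, 0.1072, 0.0642]
tool_rot: [2.068, 2.363, 0.002]
contact_force: [-0.2, -0.2, -2.6]
opening: 0.0389
grip_force: 41.3
```

```bash
python3 - <<'E'
from h import *
go(.689,.1091,.048,7.6)
E
```

```text
t 29.48 pos [0.6908 0.1072 0.0642] shift [ 2.2 -1.6 16.2] close now 7.6 q6 -4.9
spin options [(np.float64(-180.0), 'q6->', -179), (np.float64(0.0), 'q6->', 1), (np.float64(180.0), 'q6->', 181)]
```

Lens bottom should be about 4 mm below the rim now, with no contact force; continue slowly.

servo_tool(
  increments=[
    [0,0,-1,4,0],
    [0,0,0,4,0],
    [0,0,0,4,0],
    [0,0,0,2,0],
    [0,0,0,1,0],
    [0,0,0,0,0],
  ],
)

```text
t: 30.22
tool_pos: [0.6894, 0.107, 0.0486]
tool_rot: [2.069, 2.364, 0.0]
contact_force: [-1.1, 0.8, -0.6]
opening: 0.0393
grip_force: 41.4
```

servo_tool(
  increments=[
    [0,0,0,1,0],
    [0,0,0,0,0],
    [0.55,0,0,0,0],
    [0.6,0,0,0,0],
    [0.8,0,0,0,0],
    [1,0,0,0,0],
    [1,0,0,0,0],
    [1,0,0,-20,0],
    [1,0,0,-40,0],
    [1,0,0,-40,0],
    [1,0,0,0,0],
    [1,0,0,0,0],
  ],
  force=30,
)

```text
t: 31.72
tool_pos: [0.6893, 0.107, 0.148]
tool_rot: [2.069, 2.364, 0.001]
contact_force: [-0.4, -0.1, 0.0]
opening: 0.0853
grip_force: 0.0
```

```bash
python3 - <<'E'
from h import *
go(.4355,.0514,.15,7.6)
E
```

```text
t 31.73 pos [0.6893 0.107  0.148 ] shift [ -21.5 -258.9   -2.2] close now 7.6 q6 -4.9
spin options [(np.float64(-180.0), 'q6->', -181), (np.float64(0.0), 'q6->', -1), (np.float64(180.0), 'q6->', 179)]
```

servo_tool(
  increments=[
    [1,-3,-30,0,0],
    [1,-4,-45,0,0],
    [1,-4,-50,0,0],
    [1,-4,-50,0,0],
    [1,-4,-50,0,0],
    [1,-3,-34,0,0],
    [1,0,0,0,0],
    [1,0,0,0,0],
    [1,0,0,0,0],
  ],
)

```text
t: 32.85
tool_pos: [0.4361, 0.051, 0.1472]
tool_rot: [-2.069, -2.364, 0.0]
contact_force: [0.3, -0.1, -0.3]
opening: 0.0854
grip_force: 0.0
```

```bash
python3 - <<'E'
from h import *
go(.4355,.0514,.038,7.6)
snap('scene','scene4.png'); s=cv2.imread('pics/scene4.png'); cv2.imwrite('pics/c4.png',cv2.resize(s[165:365,275:475],None,fx=3,fy=3,interpolation=cv2.INTER_CUBIC))
E
```

```text
t 32.85 pos [0.4361 0.051  0.1472] shift [  0.5  -0.5 109.2] close now 7.6 q6 -10.7
spin options [(np.float64(-180.0), 'q6->', -181), (np.float64(0.0), 'q6->', -1), (np.float64(180.0), 'q6->', 179)]
```

View pics/c4.png

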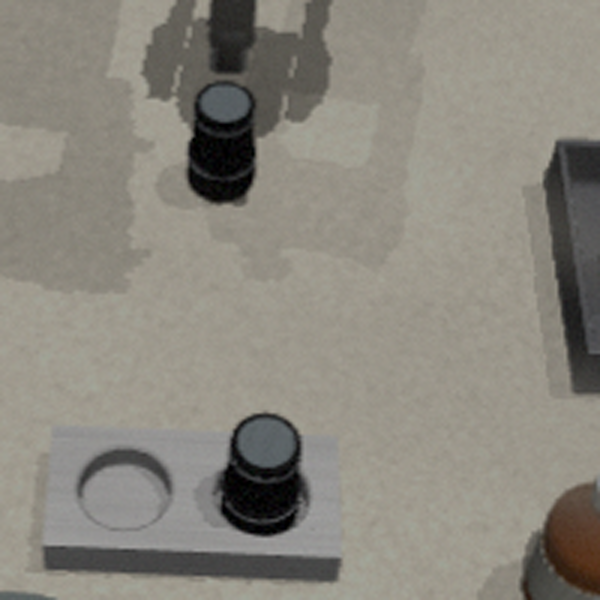

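Lens A stands upright and centred in its pocket at crop (262,490). Lens B is upright at (224,104), and the empty pocket is at (124,488).

servo_tool(
  increments=[
    [1,0,0,30,0],
    [1,0,0,40,0],
    [1,0,0,29,0],
    [1,0,0,10,0],
    [1,0,0,0,0],
    [0.6,0,0,0,0],
    [0.55,0,0,0,0],
    [0.5,0,0,0,0],
    [0.4,0,0,0,0],
    [0.2,0,0,0,0],
    [0,0,0,0,0],
    [0,0,0,0,0],
  ],
)

```text
t: 34.4
tool_pos: [0.4356, 0.0508, 0.039]
tool_rot: [2.069, 2.364, -0.0]
contact_force: [-2.8, -0.4, 5.8]
opening: 0.0392
grip_force: 29.8
```

servo_tool(
  increments=[
    [0,0,0,0,0],
    [0,0,0,-10,0],
    [0,0,0,-25,0],
    [0,0,0,-35,0],
    [0,0,0,-15,0],
    [0,0,0,0,0],
    [0,0,0,0,0],
  ],
  force=40,
)

```text
t: 35.28
tool_pos: [0.4345, 0.0509, 0.1218]
tool_rot: [-2.068, -2.363, 0.002]
contact_force: [0.2, 0.0, -1.6]
opening: 0.039
grip_force: 40.5
```

```bash
python3 - <<'E'
from h import *
go(.6985,.0295,.125,7.6)
E
```

```text
t 35.27 pos [0.4345 0.0509 0.1218] shift [-56.2 258.8  -3.8] close now 7.6 q6 -10.7
spin options [(np.float64(-180.0), 'q6->', -185), (np.float64(0.0), 'q6->', -5), (np.float64(180.0), 'q6->', 175)]
```

servo_tool(
  increments=[
    [0,-6,20,-3,0],
    [0,-9,40,0,0],
    [0,-10,50,0,0],
    [0,-10,50,0,0],
    [0,-10,50,0,0],
    [0,-7,32,0,0],
    [0,-4,16,0,0],
    [0,0,0,0,0],
    [0,0,0,0,0],
    [0,0,0,0,0],
    [0,0,0,0,0],
  ],
)

```text
t: 36.65
tool_pos: [0.6981, 0.0297, 0.1264]
tool_rot: [-2.069, -2.364, 0.0]
contact_force: [0.1, -0.2, -1.1]
opening: 0.0395
grip_force: 40.9
```

```bash
python3 - <<'E'
from h import *
go(.6985,.0295,.125,7.6)
o=get_obs()['tool_pos']
snap('scene','scene5.png'); s=cv2.imread('pics/scene5.png'); cv2.imwrite('pics/c5.png',cv2.resize(s[285:365,275:395],None,fx=5,fy=5,interpolation=cv2.INTER_CUBIC))
a=np.linspace(0,6.283,73)
for x,y,z,r in((o[0],o[1],o[2]-.038,.023),(.6985,.0295,.03,.027)):
    p=proj('scene',np.c_[x+r*np.cos(a),y+r*np.sin(a),0*a+z]); c=(p-[275,285])*5+2
    print(c.min(0).round(),c.max(0).round())
E
```

```text
t 36.65 pos [0.6981 0.0297 0.1264] shift [-0.3  0.4  1.4] close now 7.6 q6 -11.3
spin options [(np.float64(-180.0), 'q6->', -185), (np.float64(0.0), 'q6->', -5), (np.float64(180.0), 'q6->', 175)]
[140.  66.] [278. 185.]
[131. 145.] [286. 282.]
```

View pics/c5.png

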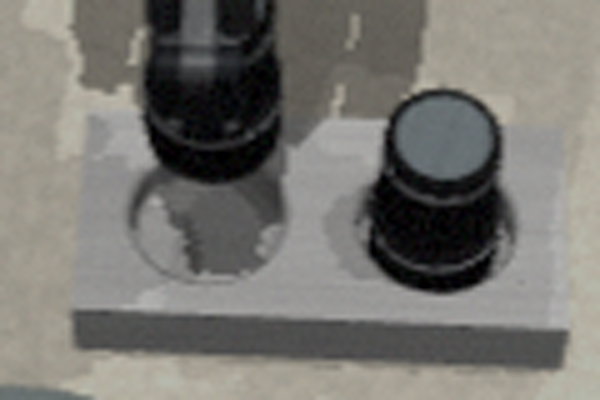

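The held lens's lower rim spans 143–282, against 140–278 predicted, so it sits about 1.5 mm toward +y. The pocket spans 129–287 as predicted, so I shift by −1.5 mm.

servo_tool(
  increments=[
    [0,-1.5,0,15,0],
    [0,0,0,20,0],
    [0,0,0,15,0],
    [0,0,0,7,0],
    [0,0,0,5,0],
    [0,0,0,0,0],
    [0,0,0,0,0],
    [0,0,0,0,0],
  ],
)

```text
t: 37.7
tool_pos: [0.6993, 0.0281, 0.0651]
tool_rot: [2.068, 2.363, 0.001]
contact_force: [1.2, 0.3, -1.0]
opening: 0.0394
grip_force: 40.9
```

servo_tool(
  increments=[
    [0,0,0,4,0],
    [0,0,0,4,0],
    [0,0,0,4,0],
    [0,0,0,3,0],
    [0,0,0,1,0],
    [0,0,0,0,0],
  ],
)

```text
t: 38.45
tool_pos: [0.6986, 0.0281, 0.0492]
tool_rot: [-2.069, -2.364, 0.001]
contact_force: [-4.8, -0.6, 5.5]
opening: 0.039
grip_force: 41.4
```

servo_tool(
  increments=[
    [0.55,0,0,0,0],
    [0.6,0,0,0,0],
    [0.8,0,0,0,0],
    [1,0,0,0,0],
    [1,0,0,0,0],
    [1,0,0,-20,0],
    [1,0,0,-40,0],
    [1,0,0,-40,0],
    [1,0,-40,-20,0],
    [1,-20,-50,0,0],
    [1,-40,-50,0,0],
    [1,-40,-50,0,0],
  ],
)

```text
t: 39.95
tool_pos: [0.525, -0.095, 0.1703]
tool_rot: [2.066, 2.363, 0.001]
contact_force: [-0.6, -0.8, 1.4]
opening: 0.0854
grip_force: 0.0
```

```bash
python3 - <<'E'
from h import *
snap('scene','scene6.png')
E
```

```text
(no output)
```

View pics/scene6.png

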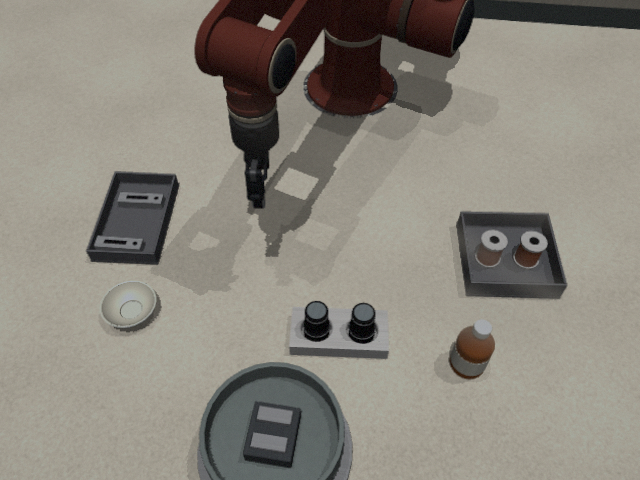

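The final view shows both bars in the tray, both spools standing in the bin and both lenses upright in the rack. The bottle and dish have not moved.

```bash
python3 -c "
from station import *
print(finish_job())"
```

```text
the job is handed in; nothing more can be done
None
```

The job is handed in, with both clamp bars in the tray, both wire spools in the bin, both lenses upright in the rack, and the bottle and dish left in place.

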